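# Wind a sample cartridge home with a removable crank

## Task

Pick up the crank with the square hub, fit it from above all the way down onto the square shaft of the slide table, then wind it clockwise by its knob until the nose of the black cartridge is home in the inlet trough. Leave the crank sitting on the shaft, let go of it, and leave the glass bubbler standing where it is.

Things in the scene. Friction and masses are not known exactly. Their poses are not given: they have to be found in the camera images.
- crank: Crank lying flat, 0.33 kg, sizes in mm. Origin: centre of hub underside; x along arm to knob, z up. Hub: SQUARE block 36x36x38 high, sides along x, y, with 22 square through hole. Arm 18 wide, 10 thick, flush with underside, to x=76. Knob: upright, 20 round, at x=65, z 11 to 57; spins freely on its own axis, so may be held firmly while winding. Not the look-alike with ROUND hub and 10 round bore.
- shaft_top (a point): Centre of the top of the upright 18 mm square shaft, 100 mm above cart; axes turn with it, x, y across flats. It stands 34 out of a grey housing 72x72, top 66 above cart; its last 10 taper to 8 square. Fitted hub rests on the housing, shaft end 4 below hub top; any quarter turn fits, 2 play per side, 14 deg in turning. About 2 N at the knob turns it; it stays put. Rest of slide is under 62 high.
- carriage (a joint): Travel (m) of the carriage with the black cartridge (34 mm thick, 80 long; nose 16 thick, 30 long) from the shaft's housing to the inlet, an aluminium trough 30 deep, open on top. Shaft clockwise, seen from above, advances it 36 mm a turn. 0: beside the housing; 0.045: nose tip at trough mouth; 0.075: nose at trough end, firm stop. Starts at 0 to 0.020; home is 0.060 or more.
- bubbler: Bystander: glass bubbler flask 137 mm high on a 60 mm round foot, white cap, standing upright. Origin: centre of its underside, z up.
Not all that is in view belongs to the job. What is shaped like the crank but orange or purple is not meant.

How it is judged:
By the outcome, as a careful person would: the job done as asked, in the order asked, and still so for the second after the job is handed in, with the robot touching nothing.
It also fails if it takes over 72 s, if anything falls off the work surface, if the arm or the gripper's body presses on something with over 40 N, if the wrist force passes 120 N, or if a joint passes its speed limit or range.

## Robot

A 6-joint arm with a two-finger parallel gripper is mounted at the origin on the work surface. World frame = base frame: x ahead of the robot, y to its left, z up, the work surface at z = 0. Lengths are in m, angles in degrees, forces in N, time in s.
With the tool pointing down it reaches from about 0.325 to 0.9 m from the base axis. Payload 6.1 kg.
Tool frame: the origin (TCP) lies at the very end of the fingers, on their centre line; the grasp point (between the pads) lies 19 mm behind it; z points along the fingers, y is the line along which they close (so a half turn about z gives the same grasp; the last joint's range is limited). The gripper opens to 87 mm and grips with 3 to 60 N. Pads are 19 mm wide; open, the fingers measure 117 mm over their backs; the gripper's body (75 mm by 190 mm) begins 51 mm behind the grasp point.
Start: joints at [-7.225, 12.628, 87.462, -0, 79.91, -7.225], TCP at [0.625, -0, 0.223] pointing down, gripper open.
Joint ranges: [-170.65, 170.65], [-52.31, 119.04], [5.05, 147.46], [-71.25, 251.25], [11.57, 151.72], [-153.62, 153.62]. Speed limits (degrees/s): [147.25, 147.25, 172.46, 180, 180, 180].

## Interface

Orientations are given as a 3x3 rotation matrix whose columns are the frame's x, y, z axes.
In Python, from bench import env gives the robot as it stands.
- The arm moves only by the tool carry_out, never from a script. Its argument "series" is a list of rows, each a list of 5 numbers: the shift along the tool's x, y, z in m, then the turn about the tool's z in rad, then the closure in counts, from 0 (fully open) to 255 (shut). In form: [[dx, dy, dz, turn, grip], ...]. A call has 1 to 8 rows; each row is the pose to reach, as a shift and turn from the pose commanded when the call began, along the tool's axes at that moment; what a row does not reach only later rows make up. A row lasts 1/8 s, in which the tool goes at most 62.5 mm and 10.7 degrees, less where a joint would pass 70% of its speed; a pose out of reach is approached as far as the arm can. A call with a gripper value outside its range is refused whole. The fingers move at their own pace and stop on an object; "force" is the grip in N (left out, the last holds). Time passes only in rows, so rows that repeat a pose let the fingers close. It gives the time, the measured TCP pose, the force, the opening and the grip force at its end, in the units of the state.
- env.get_obs(): the state, without advancing time (a new reading comes with each control period).
- env.get_image(name): name is "scene" or "side" or "wrist"; returns a dict with "color" (480x640x3 uint8, red, green, blue), "vfov" (degrees; the focal length in pixels is half the picture's height over the tangent of half this angle, whatever the lens; pixels are square), "cx", "cy" (the principal point, pixels), "dist_coeffs" ([k1, k2, p1, p2, k3] as OpenCV has them; the pictures are not rectified), "R" (3x3) and "t" (3): a world point X has camera coordinates R X + t; the wrist camera has in their place "mount" (4x4, takes a point from camera to tool coordinates, whose origin is the TCP and whose axes are the flange's). Camera axes: x right, y down, z forward; pixel columns grow to the right and rows downward; lengths in m; the calibration is good to about 2 mm. A picture is of the moment at which its call begins: read the wrist's pose just before it. There is no depth.
- env.sign_off(): hands the job in; it is judged then, once.
The state is a dict: "clock": time; "joint_positions": joint angles; "joint_vel": joint speeds; "joint_efforts": joint torques, N m; "eef_pos": TCP position; "tool_rot": TCP orientation; "wrist_force": force on the tool from outside, world axes, zero at the start; "torque": the same for the moment, N m; "opening": finger opening in m; "grip_force": force on a finger pad.
Only numpy, scipy, OpenCV 4.12 (cv2) and the standard library are available. Lean on these libraries where they do the work, as an engineer would, in place of code of your own. Each camera call takes 0.05 s, during which the arm holds its last target. There are 200 camera calls.

## Working session

There is one attempt and no reset: what is moved stays moved. The work goes in short steps, Python scripts to look and compute and a tool call to move; the robot and the scene stay as the last step left them, time stands still between calls to the robot, and variables do not carry over. Pictures are saved under pics/ and viewed, at most 10 in all, crops included, and the job is handed in when it is done.

Besides the shell and the picture viewer there is one more tool, called after "Emit:" by a JSON object that holds its "op" and its "data". carry_out: Moves the arm, as the interface text tells. Its arguments: {"type":"object","properties":{"series":{"type":"array","items":{"type":"array","items":{"type":"number"}}},"force":{"type":"number"}},"required":["series"]}

```bash
mkdir -p pics; ls; cat > h.py <<'E'
import numpy as np, cv2, pickle, sys
from bench import env
def K(im):
    f=im["color"].shape[0]/2/np.tan(np.radians(im["vfov"])/2)
    return np.array([[f,0,im["cx"]],[0,f,im["cy"]],[0,0,1.]])
def snap(name):
    o=env.get_obs(); im=env.get_image(name)
    if name=="wrist":
        M=np.array(im["mount"]); T=np.eye(4); T[:3,:3]=np.array(o["tool_rot"]).reshape(3,3); T[:3,3]=o["eef_pos"]
        C=T@M; im["R"]=C[:3,:3].T; im["t"]=-C[:3,:3].T@C[:3,3]
    im["R"]=np.array(im["R"]);im["t"]=np.array(im["t"])
    return im
def ray(im,uv):
    uv=np.array(uv,float).reshape(-1,1,2)
    p=cv2.undistortPoints(uv,K(im),np.array(im["dist_coeffs"],float)).reshape(-1,2)
    d=np.c_[p,np.ones(len(p))]@im["R"]
    return -im["R"].T@im["t"],d
def onz(im,uv,z):
    c,d=ray(im,uv); return c+d*((z-c[2])/d[:,2])[:,None]
def proj(im,X):
    return cv2.projectPoints(np.array(X,float).reshape(-1,3),cv2.Rodrigues(im["R"])[0],im["t"],K(im),np.array(im["dist_coeffs"],float))[0].reshape(-1,2)
def save(im,fn): cv2.imwrite("pics/"+fn,im["color"][:,:,::-1])
E
python3 - <<'E'
from h import *
for n in("scene","side","wrist"):
    im=snap(n); save(im,n+"0.png"); pickle.dump(im,open(n+"0.pkl","wb"))
    print(n,im["vfov"],im["cx"],im["cy"],im["dist_coeffs"],-im["R"].T@im["t"])
o=env.get_obs();print(o)
E
```

```text
pics
scene 56.27595729657424 323.3060543614235 234.59979175857737 [-0.02463646  0.          0.          0.          0.        ] [1.03968425 0.3883584  0.54483181]
side 50.859096138099396 323.59301900816996 242.23435795627643 [-0.14024237  0.          0.          0.          0.        ] [0.4563078  0.86017697 0.50234211]
wrist 62.930803577621525 320.76772758222114 233.17970951804196 [-0.01153579  0.          0.          0.          0.        ] [0.62508149 0.07743133 0.38455877]
{'clock': 0.15, 'joint_positions': array([-7.22732219e+00,  1.26682472e+01,  8.75107338e+01, -3.69725568e-05,
        7.99093817e+01, -7.22619104e+00]), 'joint_vel': array([ 0.13635458, -0.03621301, -0.214425  ,  0.03023268, -0.00552202,
       -0.05199885]), 'joint_efforts': array([ 5.44750201e-04, -4.95191681e+01, -3.87881935e+01,  6.99610985e-02,
        5.31197037e-02, -7.11234907e-05]), 'eef_pos': array([6.24522717e-01, 3.11239830e-05, 2.21651705e-01]), 'tool_rot': array([[ 1.97766390e-05,  9.99998829e-01, -1.53004651e-03],
       [ 9.99999981e-01, -1.94807646e-05,  1.93390735e-04],
       [ 1.93360702e-04, -1.53005030e-03, -9.99998811e-01]]), 'wrist_force': array([-0.33874682, -0.47212132, -0.05801138]), 'torque': array([-0.04716213, -0.03030448,  0.01257001]), 'grip_force': 0.0, 'opening': 0.08674967988175364}
```

View pics/scene0.png

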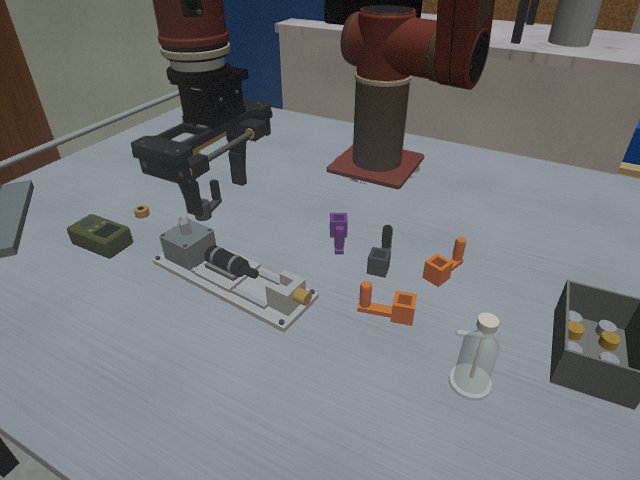

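View pics/side0.png

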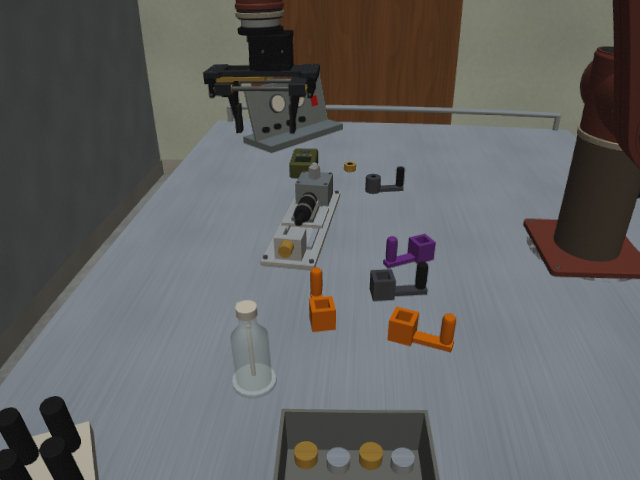

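View pics/wrist0.png

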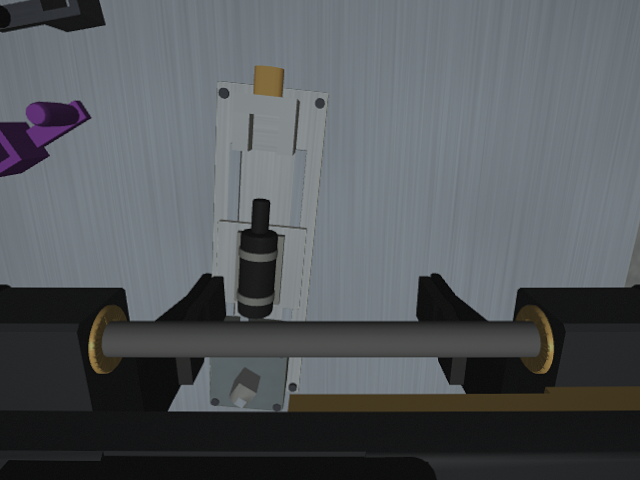

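```bash
python3 - <<'E'
from h import *
np.set_printoptions(precision=4,suppress=True)
s,d,w=[pickle.load(open(n+"0.pkl","rb")) for n in("scene","side","wrist")]
print("hub",onz(s,[379,255],.038),onz(d,[382,275],.038))
print("knob",onz(s,[387,228],.057),onz(d,[422,266],.057))
print("shaft",onz(s,[184,221],.10),onz(d,[314,167],.10),onz(w,[246,385],.1))
print("trough",onz(s,[287,285],.045),onz(d,[290,240],.045))
print("bub",onz(s,[471,382],0),onz(d,[254,380],0))
print("decoys",onz(s,[[405,300],[365,288],[437,265],[460,243],[339,217],[339,235]],.035))
print("roundcrank",onz(s,[[205,205],[215,185]],.035))
E
```

```text
hub [[0.4179 0.1752 0.038 ]] [[0.4125 0.1718 0.038 ]]
knob [[0.3557 0.1651 0.057 ]] [[0.3488 0.1701 0.057 ]]
shaft [[ 0.5645 -0.1456  0.1   ]] [[ 0.5506 -0.1347  0.1   ]] [[ 0.5609 -0.1407  0.1   ]]
trough [[0.5731 0.0733 0.045 ]] [[0.5757 0.0802 0.045 ]]
bub [[0.5862 0.3887 0.    ]] [[0.5879 0.3813 0.    ]]
decoys [[0.5055 0.2565 0.035 ]
 [0.5092 0.1871 0.035 ]
 [0.393  0.2772 0.035 ]
 [0.3073 0.2974 0.035 ]
 [0.3335 0.052  0.035 ]
 [0.3914 0.0805 0.035 ]]
roundcrank [[ 0.4258 -0.2264  0.035 ]
 [ 0.3452 -0.2641  0.035 ]]
```

Emit:
{"op": "carry_out", "data": {"series": [[0.03, -0.05, 0, 0, 0], [0.06, -0.1, 0, 0, 0], [0.09, -0.15, 0, 0, 0], [0.11, -0.19, 0, 0, 0], [0.13, -0.22, 0, 0, 0], [0.13, -0.22, 0, 0, 0], [0.13, -0.22, 0, 0, 0]]}}

```text
clock: 1.02
eef_pos: [0.4054, 0.1298, 0.2227]
tool_rot: [[-0.0, 1.0, 0.001], [1.0, 0.0, -0.0], [-0.0, 0.001, -1.0]]
wrist_force: [0.1, -0.4, 1.2]
opening: 0.0868
grip_force: 0.0
```

```bash
python3 - <<'E'
from h import *
im=snap("wrist"); save(im,"wrist1.png"); pickle.dump(im,open("wrist1.pkl","wb")); o=env.get_obs(); print(o["eef_pos"],o["joint_vel"].round(1))
E
```

```text
[0.4056431  0.12963915 0.22264054] [-0.6  0.6 -0.4  0.1  0.1  0.1]
```

View pics/wrist1.png

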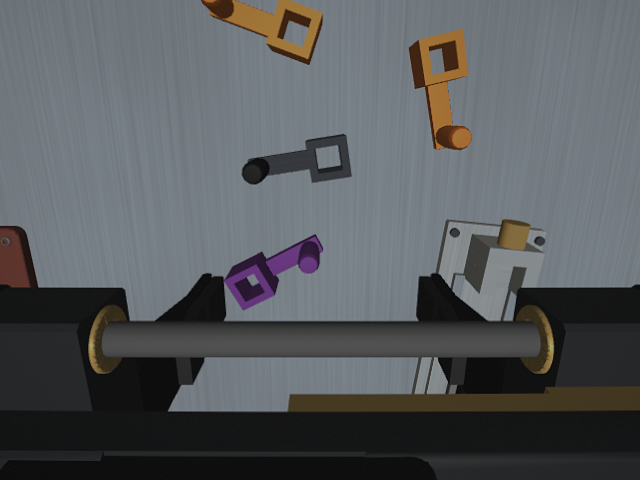

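```bash
cat > crank.py <<'E'
from h import *
np.set_printoptions(precision=4,suppress=True)
def hub(im,box,z,show=None,thr=95):
    x0,y0,x1,y1=box
    g=cv2.cvtColor(im["color"],cv2.COLOR_RGB2GRAY)
    m=np.zeros_like(g); m[y0:y1,x0:x1]=(g[y0:y1,x0:x1]<thr)*255
    cs,h=cv2.findContours(m,cv2.RETR_CCOMP,cv2.CHAIN_APPROX_NONE)
    i=max(range(len(cs)),key=lambda i:cv2.contourArea(cs[i]))
    holes=[c for k,c in enumerate(cs) if h[0][k][3]==i and cv2.contourArea(c)>60]
    return cs[i].reshape(-1,2),holes
E
python3 - <<'E'
from crank import *
im=pickle.load(open("wrist1.pkl","rb"))
c,h=hub(im,(220,120,370,200),.038)
P=onz(im,c,.038)[:,:2]*1000
# hub part: beyond arm
i=c[:,0]>303
r=cv2.minAreaRect(P[i].astype(np.float32)); print("hub rect@38",r, cv2.boxPoints(r))
print("poly",cv2.approxPolyDP(c.reshape(-1,1,2),4,True).reshape(-1,2).tolist())
for q in h:
    b=cv2.boxPoints(cv2.minAreaRect(q.astype(np.float32))); print("hole",b, cv2.minAreaRect((onz(im,q.reshape(-1,2),.038)[:,:2]*1000).astype(np.float32)))
g=cv2.cvtColor(im["color"],cv2.COLOR_RGB2GRAY)
print(g[120:200:4,328])
cv2.imwrite("pics/c1.png",cv2.resize(im["color"][120:200,230:370,::-1],None,fx=5,fy=5,interpolation=cv2.INTER_CUBIC))
E
```

```text
hub rect@38 ((410.4963684082031, 173.681640625), (40.380558013916016, 37.749881744384766), 8.81364917755127) [[387.6525 189.2401]
 [393.4365 151.936 ]
 [433.3403 158.1232]
 [427.5562 195.4273]]
poly [[346, 137], [309, 139], [305, 150], [248, 159], [242, 176], [251, 184], [270, 174], [308, 168], [312, 182], [350, 176]]
hole [[313.9075 147.3988]
 [338.1792 143.6647]
 [341.5664 165.6821]
 [317.2948 169.4162]] ((412.32623291015625, 175.39425659179688), (21.42585563659668, 19.20328140258789), 8.801095962524414)
[124 124 123 124  69  57  57 124 122 123 123 123  28  45  58  90 122 122
 122 122]
```

View pics/c1.png

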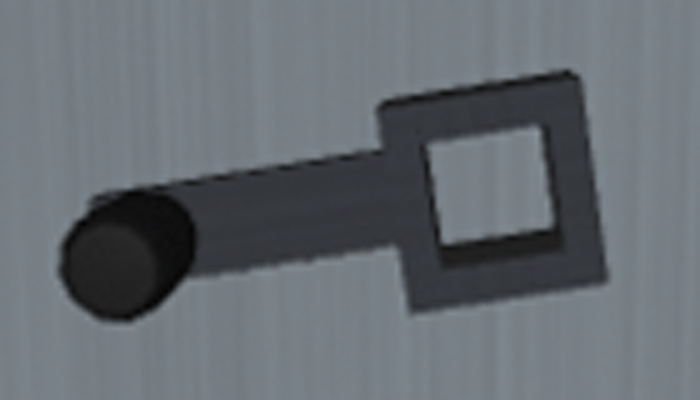

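```bash
python3 - <<'E'
from crank import *
im=pickle.load(open("wrist1.pkl","rb"))
T=onz(im,[[306,141.4],[345.6,136],[351,176],[312.4,182.4]],.038)[:,:2]*1000; print(T,T.mean(0))
w,s=pickle.load(open("wrist0.pkl","rb")),pickle.load(open("scene0.pkl","rb"))
a=cv2.resize(w["color"][345:415,200:300,::-1],(600,420),interpolation=cv2.INTER_CUBIC)
b=cv2.resize(s["color"][210:270,150:220,::-1],(490,420),interpolation=cv2.INTER_CUBIC)[:,:200+0]
b=cv2.resize(s["color"][212:250,165:205,::-1],(200,190),interpolation=cv2.INTER_CUBIC); 
b=cv2.copyMakeBorder(b,0,230,0,0,cv2.BORDER_CONSTANT)
cv2.imwrite("pics/c2.png",np.hstack([a,b]))
E
```

```text
[[393.4705 188.4107]
 [427.6519 192.9612]
 [433.0482 158.4833]
 [398.8035 152.7865]] [413.2435 173.1604]
```

View pics/c2.png

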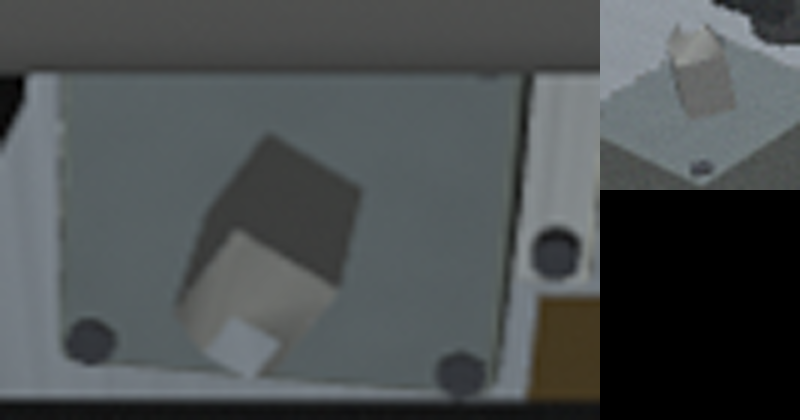

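```bash
python3 - <<'E'
from crank import *
w=pickle.load(open("wrist0.pkl","rb"))
f=lambda a,z:onz(w,np.array(a)/6+[200,345],z)[:,:2]*1000
ang=lambda p,q:np.degrees(np.arctan2(*(q-p)[::-1]))
A=f([[240,232],[340,290],[178,308]],.09);print(A,ang(A[0],A[1]),ang(A[0],A[2]),"centre from diag",(A[1]+A[2])/2, np.linalg.norm(A[1]-A[0]),np.linalg.norm(A[2]-A[0]))
B=f([[270,132],[362,187],[208,212]],.066);print(B,ang(B[0],B[1]),ang(B[0],B[2]),(B[1]+B[2])/2)
C=f([[228,316],[280,345],[250,380],[206,350]],.1);print(C,C.mean(0))
H=f([[62,355],[492,390]],.066);print(H,ang(H[0],H[1]))
d=pickle.load(open("side0.pkl","rb"))
print(onz(d,[[304,157],[290,100],[400,178],[275,145],[340,125]],0))
E
```

```text
[[ 553.4191 -146.9823]
 [ 567.677  -157.0829]
 [ 543.3803 -160.3337]] -35.31451806332659 -126.93912219498905 centre from diag [ 555.5286 -158.7083] 17.47315064200478 16.704374916250725
[[ 553.3934 -146.7786]
 [ 567.3968 -156.8413]
 [ 542.7146 -161.5423]] -35.70076754610085 -125.87888539897264 [ 555.0557 -159.1918]
[[ 553.2727 -153.6108]
 [ 560.4952 -158.588 ]
 [ 555.7956 -164.6927]
 [ 549.7253 -159.4874]] [ 554.8222 -159.0947]
[[ 517.2614 -188.8526]
 [ 586.8559 -195.484 ]] -5.443050540846704
[[ 0.6083 -0.454   0.    ]
 [ 0.7284 -1.0665  0.    ]
 [ 0.3513 -0.3231  0.    ]
 [ 0.7046 -0.5484  0.    ]
 [ 0.5215 -0.7544  0.    ]]
```

Emit:
{"op": "carry_out", "data": {"series": [[0.01, 0.002, 0, 0.18, 0], [0.02, 0.004, 0.02, 0.36, 0], [0.03, 0.0075, 0.04, 0.54, 0], [0.0437, 0.0075, 0.06, 0.72, 0], [0.0437, 0.0075, 0.08, 0.9, 0], [0.0437, 0.0075, 0.1, 1.08, 0], [0.0437, 0.0075, 0.1, 1.26, 0], [0.0437, 0.0075, 0.1, 1.417, 0]]}}

```text
clock: 2.08
eef_pos: [0.4131, 0.173, 0.1218]
tool_rot: [[0.989, 0.146, -0.001], [0.146, -0.989, -0.0], [-0.002, 0.0, -1.0]]
wrist_force: [0.1, -0.2, 0.6]
opening: 0.0869
grip_force: 0.0
```

Emit:
{"op": "carry_out", "data": {"series": [[0, 0, 0, 0, 0], [0, 0, 0, 0, 0]]}}

```text
clock: 2.33
eef_pos: [0.4129, 0.1734, 0.1224]
tool_rot: [[0.988, 0.155, -0.0], [0.155, -0.988, -0.0], [-0.0, 0.0, -1.0]]
wrist_force: [0.2, -0.6, -0.3]
opening: 0.0868
grip_force: 0.0
```

Emit:
{"op": "carry_out", "data": {"series": [[0, 0, 0.04, 0, 0], [0, 0, 0.075, 0, 0], [0, 0, 0.1, 0, 0], [0, 0, 0.113, 0, 0], [0, 0, 0.113, 0, 0], [0, 0, 0.113, 0, 160], [0, 0, 0.113, 0, 255], [0, 0, 0.113, 0, 255]], "force": 30}}

```text
clock: 3.32
eef_pos: [0.4131, 0.1739, 0.0103]
tool_rot: [[0.988, 0.153, 0.001], [0.153, -0.988, 0.0], [0.002, -0.0, -1.0]]
wrist_force: [-0.2, -0.3, 0.7]
opening: 0.0647
grip_force: 0.0
```

Emit:
{"op": "carry_out", "data": {"series": [[0, 0, 0, 0, 255], [0, 0, 0, 0, 255], [0, 0, 0, 0, 255], [0, 0, 0, 0, 255]], "force": 30}}

```text
clock: 3.82
eef_pos: [0.4125, 0.1736, 0.0096]
tool_rot: [[0.988, 0.153, -0.0], [0.153, -0.988, -0.0], [-0.0, 0.0, -1.0]]
wrist_force: [0.9, -1.3, 0.7]
opening: 0.036
grip_force: 30.0
```

Emit:
{"op": "carry_out", "data": {"series": [[0, 0, -0.03, 0, 255], [0, 0, -0.07, 0, 255], [0, 0, -0.11, 0, 255], [0, 0, -0.14, 0, 255], [0, 0, -0.15, 0, 255], [0, 0, -0.15, 0, 255]]}}

```text
clock: 4.58
eef_pos: [0.4122, 0.1737, 0.159]
tool_rot: [[0.988, 0.153, -0.0], [0.153, -0.988, -0.0], [-0.0, -0.0, -1.0]]
wrist_force: [-0.5, -0.6, -3.4]
opening: 0.0361
grip_force: 30.0
```

Emit:
{"op": "carry_out", "data": {"series": [[0.01, 0.04, 0, -0.08, 255], [0.022, 0.09, 0, -0.2, 255], [0.034, 0.14, 0, -0.32, 255], [0.047, 0.19, 0, -0.44, 255], [0.06, 0.24, 0, -0.56, 255], [0.073, 0.29, 0, -0.68, 255], [0.084, 0.33, 0, -0.76, 255], [0.0897, 0.3504, 0, -0.794, 255]]}}

```text
clock: 5.58
eef_pos: [0.5539, -0.1605, 0.1564]
tool_rot: [[0.584, 0.812, -0.004], [0.812, -0.584, 0.002], [-0.001, -0.004, -1.0]]
wrist_force: [0.9, 0.2, -4.3]
opening: 0.0362
grip_force: 30.0
```

Emit:
{"op": "carry_out", "data": {"series": [[0, 0, 0, 0, 255], [0, 0, 0, 0, 255], [0, 0, 0, 0, 255]]}}

```text
clock: 5.95
eef_pos: [0.5542, -0.1577, 0.1587]
tool_rot: [[0.583, 0.813, -0.001], [0.813, -0.583, 0.001], [-0.0, -0.002, -1.0]]
wrist_force: [-0.1, 0.1, -4.5]
opening: 0.0358
grip_force: 30.0
```

```bash
python3 - <<'E'
from h import *
for n in("scene","side","wrist"):
    im=snap(n); pickle.dump(im,open(n+"2.pkl","wb"))
    if n=="scene": a=im["color"][100:260,100:300]
    if n=="side": b=im["color"][70:230,230:390]
    if n=="wrist": c=im["color"]
o=env.get_obs(); print(o["eef_pos"],o["tool_rot"],o["joint_positions"],o["wrist_force"])
r=lambda x,w,h:cv2.resize(x,(w,h),interpolation=cv2.INTER_CUBIC)
cv2.imwrite("pics/v2.png",np.vstack([np.hstack([r(a,400,320),r(b,320,320)]),np.hstack([r(c[120:400,100:540],440,280),np.zeros((280,280,3),np.uint8)])])[:,:,::-1])
E
```

```text
[ 0.55471348 -0.15807608  0.15955826] [[ 5.82771283e-01  8.12636223e-01  3.76110842e-05]
 [ 8.12636222e-01 -5.82771284e-01  4.17953611e-05]
 [ 5.58830842e-05  6.20699317e-06 -9.99999998e-01]] [-2.37397857e+01  9.09777242e+00  9.84735514e+01  3.20937672e-03
  7.24276676e+01  1.19049424e+01] [ 1.26145631  1.15726247 -4.431573  ]
```

View pics/v2.png

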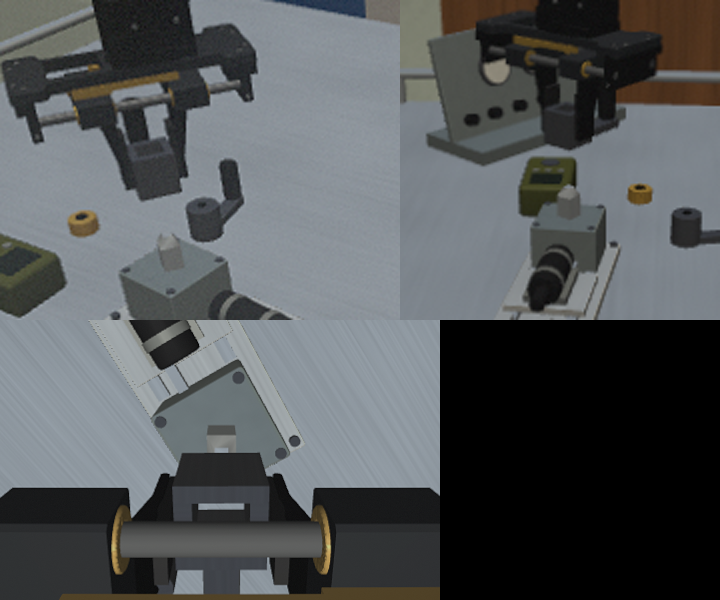

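```bash
python3 - <<'E'
from crank import *
im=pickle.load(open("wrist2.pkl","rb")); g=cv2.cvtColor(im["color"],cv2.COLOR_RGB2GRAY).astype(int)
print("col 300 v240-310",g[240:310,290].tolist())
print("col321 v215-275",g[215:275,321].tolist())
for v in (232,240,248): print("row",v,"u295-350",g[v,295:350].tolist())
for v in (252,262,283,292): print("row",v,"L",g[v,265:290].tolist(),"R",g[v,355:380].tolist())
E
```

```text
col 300 v240-310 [116, 116, 116, 116, 116, 116, 116, 116, 116, 116, 117, 118, 106, 49, 36, 38, 38, 39, 38, 40, 39, 38, 39, 40, 39, 40, 41, 40, 40, 39, 39, 38, 40, 40, 40, 40, 39, 40, 40, 40, 39, 39, 38, 39, 39, 39, 55, 69, 68, 68, 69, 68, 68, 68, 69, 69, 68, 68, 68, 69, 68, 68, 68, 68, 69, 69, 69, 69, 70, 70]
col321 v215-275 [115, 115, 115, 115, 115, 115, 115, 115, 116, 111, 92, 78, 79, 80, 80, 79, 80, 80, 78, 87, 116, 136, 136, 137, 137, 138, 138, 138, 137, 136, 132, 127, 132, 148, 153, 155, 160, 139, 29, 37, 38, 39, 39, 38, 38, 39, 39, 38, 39, 39, 39, 40, 39, 38, 38, 40, 38, 39, 39, 39]
row 232 u295-350 [116, 116, 116, 116, 116, 116, 116, 116, 114, 114, 115, 114, 89, 78, 79, 79, 80, 80, 79, 79, 79, 79, 79, 79, 79, 79, 80, 79, 79, 80, 79, 80, 79, 79, 79, 80, 79, 79, 80, 78, 92, 112, 116, 115, 115, 114, 115, 114, 114, 115, 116, 116, 115, 115, 115]
row 240 u295-350 [115, 115, 115, 115, 115, 115, 114, 114, 114, 113, 112, 115, 122, 127, 127, 128, 129, 129, 131, 132, 133, 134, 134, 135, 137, 138, 138, 137, 136, 135, 136, 135, 134, 132, 131, 129, 128, 128, 127, 127, 128, 119, 115, 115, 11
[... 573 characters left out ...]
13, 116, 76, 64, 68, 68, 68]
row 262 L [147, 148, 149, 151, 154, 157, 157, 156, 153, 150, 151, 154, 141, 116, 73, 41, 38, 40, 39, 38, 40, 39, 39, 38, 39] R [40, 39, 39, 39, 38, 37, 35, 66, 108, 114, 113, 112, 112, 113, 113, 113, 112, 112, 110, 107, 113, 98, 126, 147, 150]
row 283 L [18, 15, 16, 20, 24, 23, 22, 24, 37, 40, 39, 40, 39, 39, 39, 38, 39, 39, 39, 39, 40, 39, 40, 39, 40] R [38, 39, 39, 39, 38, 40, 39, 39, 39, 38, 39, 37, 38, 33, 25, 21, 21, 23, 22, 19, 15, 15, 16, 18, 15]
row 292 L [20, 24, 24, 23, 21, 22, 21, 51, 68, 69, 69, 69, 69, 68, 68, 68, 68, 67, 68, 68, 69, 69, 69, 69, 68] R [68, 68, 67, 67, 68, 70, 69, 68, 68, 67, 65, 66, 66, 68, 44, 24, 24, 21, 22, 22, 20, 21, 18, 14, 18]
```

```bash
python3 - <<'E'
from crank import *
im=pickle.load(open("wrist2.pkl","rb")); g=cv2.cvtColor(im["color"],cv2.COLOR_RGB2GRAY).astype(float)
R=np.array([[.58277,.81264],[.81264,-.58277]]); p=np.array([.55471,-.15808])
t=lambda uv,z:((onz(im,uv,z)[:,:2]-p)@R*1000)
print("hub top edge",t([[272.3,286],[369,286]],.188),"\nhub bottom edge",t([[279.5,252.7],[362,252.7]],.150))
print("shoulder",t([[306.8,234.5],[335.6,234.5]],.09),"foot",t([[307,225],[335,225]],.066),"top",t([[313.8,247.5],[327.8,247.5]],.1))
for u in (309,312,315,318,321,324,327,330,333):
    c=g[228:242,u]; i=np.argmax(c>104); print(u,round(228+i-(c[i]-104)/(c[i]-c[i-1]),2),end=" | ")
    c=g[218:232,u]; i=np.argmax(c<97); print(round(218+i-(97-c[i])/(c[i-1]-c[i]),2))
E
```

```text
hub top edge [[ 17.9442 -18.1336]
 [ 17.9275  17.8094]] 
hub bottom edge [[ 17.8754 -19.268 ]
 [ 17.8603  19.07  ]]
shoulder [[ 8.9923 -8.6795]
 [ 8.9859  9.1149]] foot [[ 8.618  -9.3511]
 [ 8.6115  9.6017]] top [[ 3.8481 -4.2177]
 [ 3.8448  4.1409]]
309 234.69 | 224.7
312 234.72 | 224.74
315 234.65 | 224.74
318 234.61 | 224.75
321 234.59 | 224.74
324 234.5 | 224.74
327 234.55 | 224.74
330 234.57 | 224.74
333 234.53 | 224.68
```

Emit:
{"op": "carry_out", "data": {"series": [[0, 0, 0.03, 0, 255], [0, 0, 0.05, 0, 255], [0, 0, 0.06, 0, 255], [0, 0, 0.07, 0, 255], [0, 0, 0.076, 0, 255], [0, 0, 0.08, 0, 255], [0, 0, 0.08, 0, 255], [0, 0, 0.08, 0, 255]]}}

```text
clock: 7.1
eef_pos: [0.5551, -0.159, 0.08]
tool_rot: [[0.583, 0.812, 0.001], [0.812, -0.583, -0.0], [0.0, 0.001, -1.0]]
wrist_force: [-0.4, 0.2, -3.6]
opening: 0.0357
grip_force: 30.0
```

Emit:
{"op": "carry_out", "data": {"series": [[0, 0, 0.002, 0, 255], [0, 0, 0.004, 0, 255], [0, 0, 0.004, 0, 255], [0, 0, 0.004, 0, 120], [0, 0, 0.004, 0, 60], [0, 0, 0.004, 0, 60], [0, 0, 0.004, 0, 60], [0, 0, 0.004, 0, 60]]}}

```text
clock: 8.1
eef_pos: [0.5548, -0.1588, 0.0756]
tool_rot: [[0.583, 0.812, 0.0], [0.812, -0.583, -0.0], [-0.0, 0.0, -1.0]]
wrist_force: [0.7, 0.4, -0.2]
opening: 0.066
grip_force: 0.0
```

Emit:
{"op": "carry_out", "data": {"series": [[0, 0, -0.03, 0, 60], [0, 0, -0.07, 0, 60], [0, 0, -0.11, 0, 60], [0, 0, -0.13, 0, 60], [0, 0, -0.13, 0, 60], [0, 0, -0.13, 0, 60]]}}

```text
clock: 8.85
eef_pos: [0.5538, -0.1584, 0.2035]
tool_rot: [[0.583, 0.812, -0.003], [0.812, -0.583, 0.001], [-0.001, -0.003, -1.0]]
wrist_force: [0.1, 0.4, -0.2]
opening: 0.0667
grip_force: 0.0
```

```bash
python3 - <<'E'
from h import *
for n in("scene","side","wrist"):
    im=snap(n); pickle.dump(im,open(n+"3.pkl","wb"))
    if n=="scene": a=im["color"][170:310,140:300]
    if n=="side": b=im["color"][140:280,250:390]
    if n=="wrist": c=im["color"]
o=env.get_obs(); print(o["eef_pos"],o["tool_rot"],o["opening"],o["wrist_force"])
r=lambda x,w,h:cv2.resize(x,(w,h),interpolation=cv2.INTER_CUBIC)
cv2.imwrite("pics/v3.png",np.vstack([np.hstack([r(a,320,280),r(b,280,280)]),np.hstack([r(c[100:400,20:620],600,300)])])[:,:,::-1])
E
```

```text
[ 0.55384019 -0.15840114  0.20348325] [[ 5.83492196e-01  8.12112936e-01 -3.07177244e-03]
 [ 8.12118462e-01 -5.83490980e-01  1.37103763e-03]
 [-6.78914112e-04 -3.29463287e-03 -9.99994342e-01]] 0.06638396219995783 [-0.54194959  0.00193547 -0.25763667]
```

View pics/v3.png

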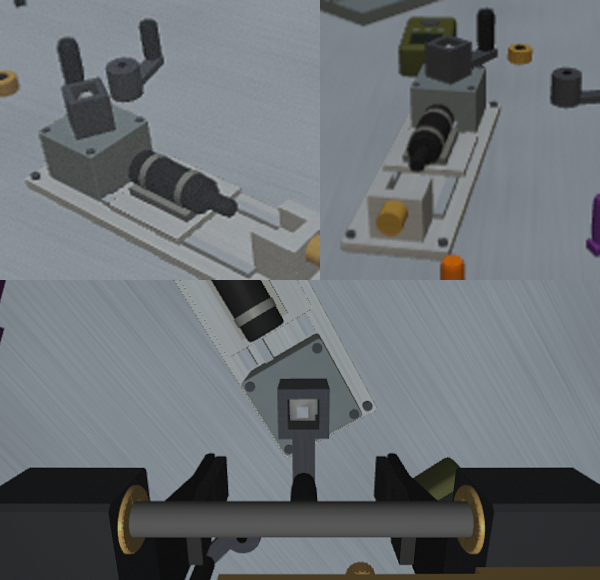

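Emit:
{"op": "carry_out", "data": {"series": [[-0.03, 0, 0, 0, 138], [-0.065, 0, 0, 0, 138], [-0.065, 0, 0.03, 0, 138], [-0.065, 0, 0.07, 0, 138], [-0.065, 0, 0.1, 0, 138], [-0.065, 0, 0.115, 0, 138], [-0.065, 0, 0.115, 0, 138], [-0.065, 0, 0.115, 0, 138]]}}

```text
clock: 10.0
eef_pos: [0.5178, -0.2121, 0.0918]
tool_rot: [[0.583, 0.812, 0.002], [0.812, -0.583, -0.001], [0.0, 0.002, -1.0]]
wrist_force: [0.7, -0.1, 0.2]
opening: 0.0399
grip_force: 0.0
```

Emit:
{"op": "carry_out", "data": {"series": [[0, 0, 0, 0, 255], [0, 0, 0, 0, 255], [0, 0, 0, 0, 255], [0, 0, 0, 0, 255], [0, 0, 0, 0, 255]], "force": 20}}

```text
clock: 10.62
eef_pos: [0.5172, -0.2119, 0.0911]
tool_rot: [[0.583, 0.812, 0.001], [0.812, -0.583, -0.0], [0.0, 0.001, -1.0]]
wrist_force: [-0.5, -0.4, 4.1]
opening: 0.0194
grip_force: 20.0
```

Emit:
{"op": "carry_out", "data": {"series": [[0.0022, -0.0168, 0, 0, 255], [0.0087, -0.0325, 0, 0, 255], [0.019, -0.046, 0, 0, 255], [0.0325, -0.0563, 0, 0, 255], [0.0482, -0.0628, 0, 0, 255], [0.065, -0.065, 0, 0, 255], [0.0818, -0.0628, 0, 0, 255], [0.0975, -0.0563, 0, 0, 255]]}}

```text
clock: 11.62
eef_pos: [0.5267, -0.0991, 0.0909]
tool_rot: [[0.583, 0.813, -0.004], [0.813, -0.583, -0.001], [-0.003, -0.002, -1.0]]
wrist_force: [-6.1, -7.7, 7.5]
opening: 0.0197
grip_force: 20.0
```

Emit:
{"op": "carry_out", "data": {"series": [[0.0135, 0.0103, 0, 0, 255], [0.0238, 0.0238, 0, 0, 255], [0.0303, 0.0395, 0, 0, 255], [0.0325, 0.0563, 0, 0, 255], [0.0303, 0.0731, 0, 0, 255], [0.0238, 0.0888, 0, 0, 255], [0.0135, 0.1023, 0, 0, 255], [0, 0.1126, 0, 0, 255]]}}

```text
clock: 12.62
eef_pos: [0.6197, -0.162, 0.0909]
tool_rot: [[0.583, 0.813, -0.001], [0.813, -0.583, 0.004], [0.003, -0.003, -1.0]]
wrist_force: [-0.8, 7.2, 6.6]
opening: 0.0196
grip_force: 20.0
```

Emit:
{"op": "carry_out", "data": {"series": [[-0.0157, 0.0065, 0, 0, 255], [-0.0325, 0.0087, 0, 0, 255], [-0.0493, 0.0065, 0, 0, 255], [-0.065, 0, 0, 0, 255], [-0.0785, -0.0103, 0, 0, 255], [-0.0888, -0.0238, 0, 0, 255], [-0.0953, -0.0395, 0, 0, 255], [-0.0975, -0.0563, 0, 0, 255]]}}

```text
clock: 13.62
eef_pos: [0.5169, -0.2115, 0.091]
tool_rot: [[0.584, 0.812, 0.002], [0.812, -0.584, -0.001], [0.001, 0.002, -1.0]]
wrist_force: [7.4, 0.5, 3.0]
opening: 0.0194
grip_force: 20.0
```

```bash
python3 - <<'E'
from h import *
for n in("scene","side"):
    im=snap(n); pickle.dump(im,open(n+"4.pkl","wb"))
    if n=="scene": a=im["color"][170:330,140:340]
    if n=="side": b=im["color"][140:300,250:390]
r=lambda x,w,h:cv2.resize(x,(w,h),interpolation=cv2.INTER_CUBIC)
cv2.imwrite("pics/v4.png",np.hstack([r(a,450,360),r(b,315,360)])[:,:,::-1])
E
```

```text
(no output)
```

View pics/v4.png

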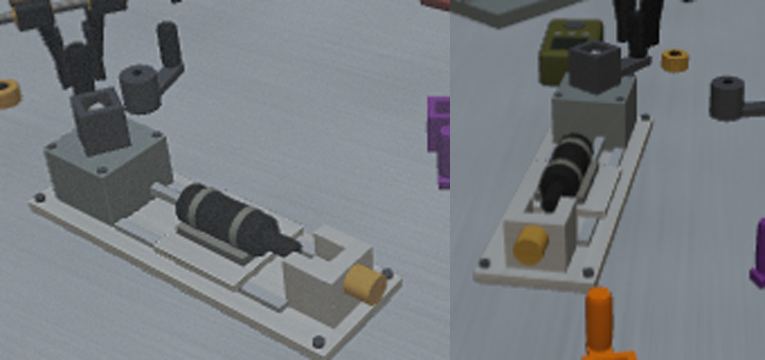

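Emit:
{"op": "carry_out", "data": {"series": [[0.0022, -0.0168, 0, 0, 255], [0.0087, -0.0325, 0, 0, 255], [0.019, -0.046, 0, 0, 255], [0.0325, -0.0563, 0, 0, 255], [0.0482, -0.0628, 0, 0, 255], [0.065, -0.065, 0, 0, 255], [0.0818, -0.0628, 0, 0, 255], [0.0975, -0.0563, 0, 0, 255]]}}

```text
clock: 14.72
eef_pos: [0.5255, -0.0997, 0.0908]
tool_rot: [[0.583, 0.813, -0.006], [0.813, -0.583, -0.002], [-0.005, -0.004, -1.0]]
wrist_force: [-7.8, -7.0, 11.2]
opening: 0.0191
grip_force: 20.0
```

```bash
python3 - <<'E'
from crank import *
im=snap("scene"); pickle.dump(im,open("scene5.pkl","wb"))
# track ring/cartridge: silver ring + nose via template between scene0 and now along slide line
out=[]
for n in("scene0","scene3","scene4","scene5"):
    g=cv2.cvtColor(pickle.load(open(n+".pkl","rb"))["color"],cv2.COLOR_RGB2GRAY)
    if n=="scene0":continue
    if n=="scene3": T=g[245:285,205:250]; 
    r=cv2.matchTemplate(g[235:310,190:320],T,cv2.TM_CCOEFF_NORMED); _,v,_,l=cv2.minMaxLoc(r); print(n,v,l)
a=im["color"][230:330,190:330]
cv2.imwrite("pics/v5.png",cv2.resize(a,(700,500),interpolation=cv2.INTER_CUBIC)[:,:,::-1])
E
```

```text
scene3 0.9999997019767761 (15, 10)
scene4 0.959395170211792 (30, 17)
scene5 0.9146926999092102 (35, 20)
```

View pics/v5.png

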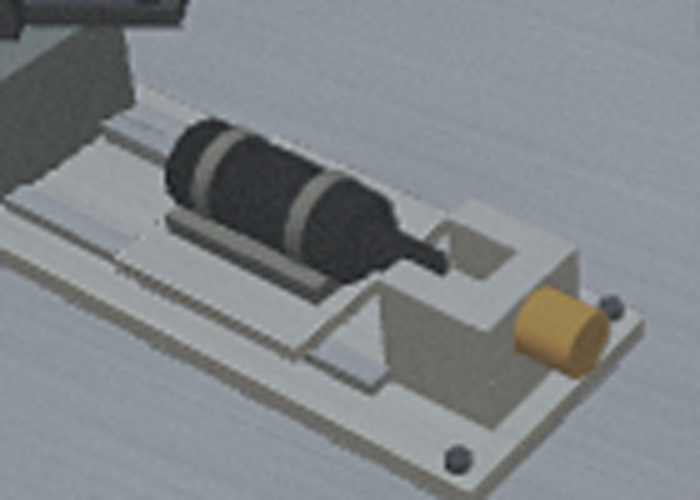

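```bash
python3 - <<'E'
from crank import *
P=lambda n:pickle.load(open(n+".pkl","rb"))
def tri(a,ua,b,ub):
    c1,d1=ray(a,ua);c2,d2=ray(b,ub);d1=d1[0];d2=d2[0]
    s=np.linalg.lstsq(np.c_[d1,-d2],c2-c1,rcond=None)[0]; p,q=c1+s[0]*d1,c2+s[1]*d2
    return (p+q)/2,np.linalg.norm(p-q)*1000
w,s0,s5=P("wrist0"),P("scene0"),P("scene5")
g=cv2.cvtColor(w["color"],cv2.COLOR_RGB2GRAY)
print("nose col261",g[188:212,261].tolist()); print("trough col",{u:g[88:165,u].tolist() for u in (242,272)})
print("nose",tri(w,[261,199],s0,[258,274]))
# trough block top corners: far-top in scene5 crop: front-left(375,285) front-right(455,200) back-left(490,328) back-right(578,245)
q=np.array([[375,285],[455,200],[490,328],[578,245]])/5+[190,230]
for z in(.04,.045,.05,.055): print(z,onz(s5,q,z)[:,:2].tolist(), onz(s5,[[279.4,283]],z)[0,:2])
E
```

```text
nose col261 [136, 136, 136, 136, 136, 136, 136, 137, 138, 132, 93, 8, 17, 21, 29, 31, 29, 30, 29, 30, 29, 29, 30, 29]
trough col {242: [132, 132, 132, 132, 131, 133, 133, 133, 132, 133, 133, 133, 133, 133, 133, 133, 133, 133, 133, 133, 134, 133, 133, 133, 134, 135, 135, 136, 135, 135, 135, 134, 135, 135, 135, 135, 135, 135, 135, 135, 134, 135, 135, 135, 135, 134, 134, 135, 135, 135, 135, 135, 134, 135, 135, 134, 134, 135, 134, 135, 134, 135, 133, 125, 124, 129, 127, 128, 129, 130, 135, 134, 135, 135, 134, 137, 142], 272: [108, 107, 108, 108, 107, 107, 107, 109, 129, 136, 135, 135, 135, 135, 135, 135, 135, 134, 135, 135, 135, 135, 134, 135, 135, 135, 135, 135, 138, 137, 133, 134, 135, 133, 134, 136, 135, 136, 137, 137, 138, 137, 134, 132, 132, 133, 136, 135, 134, 134, 135, 135, 135, 135, 134, 135, 136, 134, 132, 130, 133, 134, 132, 134, 141, 140, 141, 140, 141, 141, 141, 141, 141, 141, 141, 142, 143]}
nose (array([0.5706, 0.0108, 0.0422]), np.float64(3.9131104080512213))
0.04 [[0.5898440387902315, 0.040284775729641675], [0.539880592006768, 0.04034100313885164], [0.5897367124911594, 0.08519649284436098], [0.5405995174966098, 0.0902745166776977]] [0.5701 0.0562]
0.045 [[0.5942993860499813, 0.04373219736005368], [0.5448307916666305, 0.043787867876771525], [0.5941931227415578, 0.08819909586360491], [0.5455425967108856, 0.09322682548300071]] [0.5748 0.0595]
0.05 [[0.5987547333097314, 0.047179618990465855], [0.5497809913264929, 0.047234732614691355], [0.5986495329919561, 0.09120169888284896], [0.5504856759251612, 0.09617913428830371]] [0.5794 0.0628]
0.055 [[0.6032100805694813, 0.05062704062087792], [0.5547311909863555, 0.050681597352611296], [0.6031059432423544, 0.09420430190209289], [0.5554287551394369, 0.09913144309360677]] [0.5841 0.0661]
```

Emit:
{"op": "carry_out", "data": {"series": [[0.0135, 0.0103, 0, 0, 255], [0.0238, 0.0238, 0, 0, 255], [0.0303, 0.0395, 0, 0, 255], [0.0325, 0.0563, 0, 0, 255]]}}

```text
clock: 15.28
eef_pos: [0.5897, -0.1029, 0.0905]
tool_rot: [[0.583, 0.813, -0.008], [0.813, -0.583, 0.005], [-0.001, -0.01, -1.0]]
wrist_force: [-11.7, 6.8, 17.9]
opening: 0.0196
grip_force: 20.1
```

Emit:
{"op": "carry_out", "data": {"series": [[-0.0006, 0.0085, 0, 0, 255], [-0.0022, 0.0168, 0, 0, 255], [-0.005, 0.0249, 0, 0, 255], [-0.005, 0.0249, 0, 0, 255]]}}

```text
clock: 15.78
eef_pos: [0.6089, -0.1221, 0.0908]
tool_rot: [[0.583, 0.812, -0.003], [0.812, -0.583, 0.004], [0.001, -0.005, -1.0]]
wrist_force: [-2.3, 4.9, 10.0]
opening: 0.0192
grip_force: 20.0
```

```bash
python3 - <<'E'
from crank import *
im=snap("scene"); pickle.dump(im,open("scene6.pkl","wb")); save(im,"s6.png")
g0=cv2.cvtColor(pickle.load(open("scene5.pkl","rb"))["color"],cv2.COLOR_RGB2GRAY);g=cv2.cvtColor(im["color"],cv2.COLOR_RGB2GRAY)
T=g0[250:290,220:270]; r=cv2.matchTemplate(g[240:310,205:310],T,cv2.TM_CCOEFF_NORMED); _,v,_,l=cv2.minMaxLoc(r); l=np.array(l)+[205,240]-[220,250]; print(v,l)
# shift of cartridge along travel
a=onz(im,[[245,270]],.042)[0]; b=onz(im,[np.array([245,270])+l],.042)[0]; print((b-a)*1000)
# nose tip: darkest pixels in the row-ish trough zone
m=(g[260:300,255:300]<60); ys,xs=np.nonzero(m); i=np.argmax(xs); print("tip px",xs[i]+255,ys[i]+260, onz(im,[[xs[i]+255,ys[i]+260]],.042))
m=(g0[260:300,255:300]<60); ys,xs=np.nonzero(m); i=np.argmax(xs); print("tip before",xs[i]+255,ys[i]+260, onz(im,[[xs[i]+255,ys[i]+260]],.042))
print(env.get_obs()["eef_pos"],env.get_obs()["wrist_force"])
E
```

```text
0.9418022036552429 [4 2]
[1.1755 9.3431 0.    ]
tip px 282 283 [[0.5699 0.0614 0.042 ]]
tip before 278 282 [[0.5709 0.0541 0.042 ]]
[ 0.6089 -0.1221  0.0908] [-0.9804  5.4855 10.8264]
```

Emit:
{"op": "carry_out", "data": {"series": [[-0.0025, 0.0051, 0, 0, 255], [-0.0052, 0.0101, 0, 0, 255], [-0.0052, 0.0101, 0, 0, 255]]}}

```text
clock: 16.2
eef_pos: [0.6144, -0.1322, 0.0908]
tool_rot: [[0.583, 0.812, -0.002], [0.812, -0.583, 0.004], [0.002, -0.004, -1.0]]
wrist_force: [-0.9, 5.4, 8.9]
opening: 0.0195
grip_force: 20.0
```

Emit:
{"op": "carry_out", "data": {"series": [[-0.0033, 0.0046, 0, 0, 255], [-0.0069, 0.009, 0, 0, 255], [-0.0069, 0.009, 0, 0, 255]]}}

```text
clock: 16.58
eef_pos: [0.618, -0.1433, 0.0908]
tool_rot: [[0.583, 0.812, -0.001], [0.812, -0.583, 0.003], [0.002, -0.003, -1.0]]
wrist_force: [0.5, 3.7, 6.4]
opening: 0.0193
grip_force: 20.0
```

Emit:
{"op": "carry_out", "data": {"series": [[-0.004, 0.004, 0, 0, 255], [-0.0083, 0.0077, 0, 0, 255], [-0.0083, 0.0077, 0, 0, 255]]}}

```text
clock: 16.95
eef_pos: [0.6197, -0.1548, 0.0908]
tool_rot: [[0.583, 0.812, -0.001], [0.812, -0.583, 0.003], [0.002, -0.002, -1.0]]
wrist_force: [2.3, 4.4, 5.9]
opening: 0.0193
grip_force: 20.0
```

Emit:
{"op": "carry_out", "data": {"series": [[-0.0047, 0.0032, 0, 0, 255], [-0.0096, 0.0061, 0, 0, 255], [-0.0096, 0.0061, 0, 0, 255]]}}

```text
clock: 17.32
eef_pos: [0.6192, -0.1664, 0.0908]
tool_rot: [[0.583, 0.812, -0.0], [0.812, -0.583, 0.002], [0.002, -0.002, -1.0]]
wrist_force: [3.2, 2.8, 6.1]
opening: 0.0192
grip_force: 20.0
```

Emit:
{"op": "carry_out", "data": {"series": [[-0.0052, 0.0023, 0, 0, 255], [-0.0105, 0.0043, 0, 0, 255], [-0.0105, 0.0043, 0, 0, 255]]}}

```text
clock: 17.7
eef_pos: [0.6167, -0.1777, 0.0909]
tool_rot: [[0.583, 0.812, 0.0], [0.812, -0.583, 0.002], [0.002, -0.001, -1.0]]
wrist_force: [3.0, 1.4, 6.6]
opening: 0.0192
grip_force: 20.0
```

Emit:
{"op": "carry_out", "data": {"series": [[-0.0055, 0.0013, 0, 0, 255], [-0.011, 0.0024, 0, 0, 255], [-0.011, 0.0024, 0, 0, 255]]}}

```text
clock: 18.08
eef_pos: [0.6123, -0.1881, 0.0909]
tool_rot: [[0.583, 0.812, 0.0], [0.812, -0.583, 0.002], [0.002, -0.001, -1.0]]
wrist_force: [3.7, 2.0, 4.5]
opening: 0.0193
grip_force: 20.0
```

```bash
python3 - <<'E'
from crank import *
im=snap("scene"); pickle.dump(im,open("scene7.pkl","wb"))
g=cv2.cvtColor(im["color"],cv2.COLOR_RGB2GRAY)
for n in ("scene4","scene5","scene6","scene7"):
    g=cv2.cvtColor(pickle.load(open(n+".pkl","rb"))["color"],cv2.COLOR_RGB2GRAY)
    m=(g[260:300,255:300]<60); ys,xs=np.nonzero(m); i=np.argmax(xs); print(n,xs[i]+255,ys[i]+260, onz(im,[[xs[i]+255,ys[i]+260]],.042)[0])
o=env.get_obs();print(o["eef_pos"],o["wrist_force"])
print(g[283:287,275:305])
E
```

```text
scene4 273 279 [0.5684 0.0424 0.042 ]
scene5 278 282 [0.5709 0.0541 0.042 ]
scene6 282 283 [0.5699 0.0614 0.042 ]
scene7 285 284 [0.5697 0.0672 0.042 ]
[ 0.6124 -0.1882  0.091 ] [3.8781 1.0268 4.3156]
[[ 67  46  52  52  54  54  53  50  55  57  74 110 106 107 113 148 158 157
  159 157 156 156 157 158 159 154 117 103 101 104]
 [156 122  64  51  53  52  53  57  50  47  53  79 107 122 148 157 159 157
  157 157 157 157 156 160 158 118 103 102 105 103]
 [160 159 158 124  64  49  53  59  47  51  51  68 127 160 159 160 156 157
  155 155 154 158 155 141 108 105 102 103 105 101]
 [158 158 161 161 158 124  65  46  41  49  48 103 161 160 158 155 156 156
  158 158 155 158 143 106 100 103 103 106 103 102]]
```

Emit:
{"op": "carry_out", "data": {"series": [[0, 0, 0, 0, 200], [0, 0, 0, 0, 161], [0, 0, 0, 0, 161], [0, 0, 0, 0, 161], [0, 0, 0, 0, 161]]}}

```text
clock: 18.75
eef_pos: [0.6117, -0.1894, 0.09]
tool_rot: [[0.584, 0.812, -0.001], [0.812, -0.584, 0.0], [-0.0, -0.001, -1.0]]
wrist_force: [-1.0, -1.2, -1.0]
opening: 0.0317
grip_force: 0.0
```

Emit:
{"op": "carry_out", "data": {"series": [[0, 0, -0.01, 0, 161], [0, 0, -0.03, 0, 161], [0, 0, -0.06, 0, 161], [0, 0, -0.1, 0, 161], [0, 0, -0.14, 0, 161], [0, 0, -0.16, 0, 161], [0, 0, -0.16, 0, 161], [0, 0, -0.16, 0, 161]]}}

```text
clock: 19.75
eef_pos: [0.6113, -0.1892, 0.2487]
tool_rot: [[0.583, 0.812, -0.003], [0.812, -0.583, 0.001], [-0.001, -0.003, -1.0]]
wrist_force: [-0.7, -0.1, -0.6]
opening: 0.032
grip_force: 0.0
```

```bash
python3 - <<'E'
from crank import *
im=snap("scene"); d=snap("side"); s7=pickle.load(open("scene7.pkl","rb")); s3=pickle.load(open("scene3.pkl","rb"))
o=env.get_obs();print(o["clock"],o["eef_pos"],o["wrist_force"],o["opening"])
G=lambda i:cv2.cvtColor(i["color"],cv2.COLOR_RGB2GRAY).astype(int)
print("cartridge diff",np.abs(G(im)-G(s7))[250:320,215:310].mean(),"bubbler diff",np.abs(G(im)-G(pickle.load(open("scene0.pkl","rb"))))[310:400,445:505].mean())
# hub top position check: dark blob above housing in scene & predicted hub corners at z .104/.066
g=G(im); m=((g<85)*255).astype(np.uint8)[190:255,150:230]
n,l,s,c=cv2.connectedComponentsWithStats(m); print(s[1:][s[1:,4]>60]+[150,190,0,0,0])
print("pred hub box",[proj(im,[[.555+a,-.159+b,z] for a in(-.022,.022) for b in(-.022,.022) for z in(.066,.104)]).min(0),proj(im,[[.555+a,-.159+b,z] for a in(-.022,.022) for b in(-.022,.022) for z in(.066,.104)]).max(0)])
a=np.radians(54.3+180-262.5); print("pred knob top",proj(im,[.555+.065*np.cos(a),-.159+.065*np.sin(a),.123]))
E
```

```text
19.85 [ 0.6111 -0.1891  0.248 ] [ 0.0871  0.1937 -0.5785] 0.032103351374459334
cartridge diff 5.178947368421053 bubbler diff 8.349814814814815
[[ 150  190   72   65 2106]]
pred hub box [array([163.8395, 206.0874]), array([202.2485, 241.2428])]
pred knob top [[143.1539 216.9163]]
```

```bash
python3 - <<'E'
from crank import *
im=snap("scene"); G=lambda i:cv2.cvtColor(i["color"],cv2.COLOR_RGB2GRAY); g=G(im)
P=lambda n:G(pickle.load(open(n+".pkl","rb")))
def sh(a,box,n):
    x0,y0,x1,y1=box;T=a[y0:y1,x0:x1];r=cv2.matchTemplate(g[y0-10:y1+10,x0-10:x1+10],T,cv2.TM_CCOEFF_NORMED);_,v,_,l=cv2.minMaxLoc(r);print(n,round(v,3),l[0]-10,l[1]-10)
sh(P("scene0"),(445,310,505,400),"bubbler");sh(P("scene7"),(220,250,300,300),"cart")
print("decoys:");sh(P("scene0"),(325,205,360,260),"purple")
w=snap("wrist"); gw=G(w)
# hub top hole seen from wrist: expected hub-top corner pixels for seated hub
a=np.radians(54.3-262.5+180); ex=np.array([np.cos(a),np.sin(a)]); ey=np.array([-ex[1],ex[0]]); c=np.array([.555,-.159])
q=[[*(c+.018*(i*ex+j*ey)),z] for z in(.104,.066) for i,j in((1,1),(1,-1),(-1,-1),(-1,1))]
uv=proj(w,q); print(uv.round(0).tolist()); print("knob",proj(w,[*(c+.065*ex),.123]))
m=((gw[80:330,220:420]<85)*255).astype(np.uint8); n,l,s,cc=cv2.connectedComponentsWithStats(m)
print((s[1:]+[220,80,0,0,0])[s[1:,4]>150],len(s))
x0,y0=uv.min(0).astype(int)-20;x1,y1=uv.max(0).astype(int)+20
for v in range(max(y0,0),min(y1,480),4): print(v,''.join('#' if p<55 else '+' if p<90 else '.' for p in gw[v,max(x0,0):x1:2]))
print(x0)
E
```

```text
bubbler 0.991 0 0
cart 0.998 0 0
decoys:
purple 0.997 0 0
[[261.0, 204.0], [269.0, 247.0], [226.0, 252.0], [217.0, 210.0], [268.0, 195.0], [274.0, 234.0], [236.0, 239.0], [228.0, 201.0]]
knob [[322.6415 224.7057]]
[[ 220  159  116   93 4318]
 [ 220  269  200   61 6650]] 32
175 ......................+........+++...+####+......
179 .........+.........+...................#####.....
183 ..........+....+........................#####....
187 ............+............................+####...
191 .........+................................+####+.
195 .................................++........+####+
199 ...................++##############+.........####
203 ..++++........######################....++######+
207 ..++++......##########++++++++++####+++++++++++++
211 ..........+++++++++++++++++++++++###+++++++++++++
215 ..........++++++++++++......+++++###+++++++++++++
219 ...........++++###...........++++####++++++++++++
223 ...........+++++###...........++++###+++++++++++.
227 ............++++####..........++++####..........+
231 ............+++++####........++++++###+.........+
235 .............++++#####...+#####++++###+..........
239 .............+++++#############++++##+...........
243 ..............++++#+++++++++++++++++#............
247 ..............+++++++++++++++++++................
251 ...............++++..............................
255 .................................................
259 ....................+++++........................
263 .....................+++.+++.....................
267 .................................................
271 .................................................
197
```

```bash
python3 -c "
from bench import env; print(env.sign_off())"
```

```text
the job is handed in; nothing more can be done
None
```

The job is handed in. The square-hub crank sits fully down on the shaft and is released; winding it about 1.7 turns clockwise put the cartridge nose home (my estimate is 0.07 m of travel). The bubbler hasn't moved, and it took about 20 s of robot time.

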